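# Load keyed cams and a calibration tile into the cam checker and start it

## Robot

A 6-joint arm with a two-finger parallel gripper is mounted at the origin on a cart in front of the work surface, level with it; the furniture and walls round the work are solid. World frame = base frame: x ahead of the robot, y to its left, z up, the work surface at z = 0. Lengths are in mm, angles in rad, forces in N, time in s.
With the tool pointing down it reaches from about 325 to 775 mm from the base axis. Payload 9.3 kg.
Tool frame: the origin (TCP) lies between the finger pads; the fingertips stand 17 mm ahead of it and the grasp point (between the pads) lies 2 mm behind it; z points along the fingers, y is the direction in which the jaws open and shut (so a half turn about z gives the same grasp; the last joint's range is limited). The gripper opens to 85 mm and grips with 20 to 120 N. Pads are 22 mm wide; open, the fingers measure 114 mm over their backs; the gripper's body (76 mm by 85 mm) begins 54 mm behind the grasp point. The pads swing forward as they close: fully open they stand 13 mm farther back than shut.
Start: joints at [1.191, 0.259, 0.021, 1.334, 0, 1.418], TCP at [123.675, 535.912, 248.279] pointing down, gripper open.
Joint ranges: [-3.04, 3.04], [-0.91, 1.82], [-1.04, 1.36], [-1.92, 1.95], [-1.52, 1.45], [-3.14, 3.14]. Speed limits (rad/s): [2.22, 2.22, 2.79, 3.14, 3.14, 3.14].

## Interface

Orientations are given as [roll, pitch, yaw] about the fixed x, y, z axes, in that order (R = Rz(yaw) Ry(pitch) Rx(roll)).
In Python, from bench import move_to, move_straight, set_joints, move_gripper, dwell, ik, get_obs, capture, camera_params, MotionError, job_done gives the robot as it stands. Calls block until the motion is done:
- move_to(position, orientation): joint-space move of the TCP to a pose.
- move_straight(position, frame=None, rate=150): straight line of the TCP; frame=None keeps the orientation; rate is the mean speed in mm/s.
- set_joints(angles): joint-space move.
- move_gripper(opening, f_grip=None): finger opening in mm; f_grip is the grip in N (None keeps the last); returns when the fingers have stopped.
- dwell(seconds).
- ik(position, orientation): joint angles nearest the present ones, or None.
- get_obs(): the state.
- capture(name): name is "side" or "top" or "wrist"; returns the picture (480x640x3 uint8, red, green, blue); there is no depth.
- camera_params(name): a dict with "fx", "fy", "cx", "cy" (pixels), "world_from_camera" (4x4, takes a point from camera to world coordinates); the wrist camera has in their place "tool_from_camera" (4x4, takes a point from camera to tool coordinates, whose origin is the TCP and whose axes are the flange's). Camera axes: x right, y down, z forward; pixel columns grow to the right and rows downward; lengths in mm; the calibration is good to about 2 mm. A picture is of the moment at which its call begins: read the wrist's pose just before it. camera_params takes no time and is no camera call.
A pose or a line that the arm cannot do raises MotionError and nothing moves.
- job_done(): hands the job in, once; it reports no verdict.
The state is a dict: "time_s": time; "qpos": joint angles; "joint_vel": joint speeds; "joint_torque": joint torques, N m; "position": TCP position; "eef_rot": TCP orientation; "ft_force": force on the tool from outside, world axes, zero at the start; "moment": the same for the moment, N m; "grip_width": finger opening in mm.
Only numpy, scipy, OpenCV 4.12 (cv2) and the standard library are available. Lean on these libraries where they do the work, as an engineer would, in place of code of your own. Each camera call takes 0.05 s, during which the arm holds its last target. There are 200 camera calls.

## Task

Check this batch of timing cams: draw the station's drawer fully out, lay the calibration tile flat in its pocket and set every cam on the bench on a D-post of its own, hub up, turned so that the flat of its bore meets the flat of the post and it drops fully down onto the plate. When all are seated, push the drawer fully home under the light hood, then press the green start button all the way down and let it go. Leave the cams and the tile seated and the drawer home, and do not disturb the caliper or the screwdriver.

Things in the scene. Friction and masses are not known exactly. Their poses are not given: they have to be found in the camera images.
- station: optical checking station, fixed: base 480 x 210 mm, drawer on rails, white light hood and camera (0.32 m high) over its far end. Origin: centre of the base's underside; x away from the robot, z up. Hood front at x = 46 mm, hood underside 81 mm above the bench: a cam fully down passes with 14 mm to spare, one left on top of its post strikes the hood.
- drawer (a joint): drawer slide, m: 0 = home under the hood, 0.195 = fully out towards the robot (station's -x), stops at both ends. Moves with 3 to 6 N, stays where left, starts within 0.04 of home. Its black plate, 34.5 mm above the bench, carries four steel posts: D-shaped, 16 mm wide, 24 mm high, top 6 mm tapered by 3 mm all round, the flat 4.8 mm from the axis and facing the robot (-x).
- drawer_bar (a point): middle of the drawer's pull bar (round, 14 mm thick, 80 mm long along y, 75.5 mm above the bench, 36 mm of air below); pinch it from above, fingers closing along x. Axes as the station's. From here the posts stand at x = 132 or 198, y = 62 or -62 mm, the pocket's centre at x = 165, y = 0; plate surface z = -41, pocket floor z = -46. When home, 94 mm in front of the hood.
- cam_1: loose steel timing cam, hub up, 32 mm high: disc 10 mm thick (radius 24, one lobe to 33 mm, red dot on it), hub 32 mm across with two flats 26 mm apart facing +y and -y: grip there. Through D-bore 18 mm wide, its flat 5.8 mm from the axis on the -x side. Origin: bore axis, underside; x to the lobe, z up. 0.17 kg. Two to four cams are there; an absent one is None from the start.
- cam_2: loose steel timing cam just like cam_1; may be absent. Any cam fits any post: seated, its underside is on the plate and its x lies along the station's x, lobe towards the hood.
- cam_3: loose steel timing cam just like cam_1; may be absent. Any cam fits any post: seated, its underside is on the plate and its x lies along the station's x, lobe towards the hood.
- cam_4: loose steel timing cam just like cam_1; may be absent. Any cam fits any post: seated, its underside is on the plate and its x lies along the station's x, lobe towards the hood.
- cal_tile: loose calibration tile: white face with a black dot grid in a dark steel frame, 36 (x) x 56 (y) x 12 mm, face up. Origin: centre of the underside. 0.12 kg. Its pocket amid the posts is 38 (x) x 58 (y) mm, 5 mm deep with a 2 mm chamfer; there the tile lies flat, its x along the station's x (either way round), 7 mm proud of the plate.
- start (a joint): green push button on the start box, m: 0 = up, 0.006 = fully pressed; springs back; needs about 5 N.
- start_top (a point): centre of the top of the green button (30 mm across), facing up, about 65 mm above the bench on a fixed grey box 80 x 74 x 42 mm with a yellow face.
- caliper: digital caliper lying loose at the near right of the bench, 66 x 210 x 13 mm; bystander. Origin: centre of the underside.
- driver: slotted screwdriver with a red handle lying loose to the left of the cams, 29 x 204 x 28 mm; bystander. Origin: centre of the underside.
There are look-alikes about, which are no part of the job. What is shaped like the cal_tile but brown or yellow is not meant.

How it is judged:
By the outcome, as a careful person would: the job done as asked, in the order asked, and still so for the second after the job is handed in, with the robot touching nothing.
Of cam_1, cam_2, cam_3, cam_4 only 2 to 4 are there at a start; the rules pass over those that are not, and their reading is None.
At some moment in a run one of cam_1, cam_2, cam_3, cam_4, cal_tile may be knocked a few centimetres aside while the robot is not near it.
Once in a run the grip may slacken for a moment while it holds something.
It also fails if it takes over 210 s, if anything falls off the work surface, if the arm or the gripper's body presses on something with over 40 N, if the wrist force passes 120 N, or if a joint passes its speed limit or range.

## Working session

There is one attempt and no reset: what is moved stays moved. The work goes in short steps, each a Python script; the robot and the scene stay as the last script left them, time stands still between calls to the robot, and variables do not carry over. Pictures are saved under pics/ and viewed, on a budget of 14 in all, crops included, one or two more only if the job needs it, and the job is handed in when it is done.

```bash
mkdir -p pics; ls
cat > h.py <<'E'
import numpy as np, cv2
from bench import *
def save(img,name): cv2.imwrite('pics/'+name,cv2.cvtColor(img,cv2.COLOR_RGB2BGR))
def cam(name,o=None):
    p=camera_params(name)
    if 'world_from_camera' in p: T=np.array(p['world_from_camera'])
    else:
        from scipy.spatial.transform import Rotation as R
        o=o or get_obs(); W=np.eye(4); W[:3,:3]=R.from_euler('xyz',o['eef_rot']).as_matrix(); W[:3,3]=o['position']
        T=W@np.array(p['tool_from_camera'])
    return p,T
def pix2w(name,uv,z,o=None,pt=None):
    p,T=pt or cam(name,o); uv=np.atleast_2d(uv).astype(float)
    d=np.c_[(uv[:,0]-p['cx'])/p['fx'],(uv[:,1]-p['cy'])/p['fy'],np.ones(len(uv))]@T[:3,:3].T
    c=T[:3,3]; return c+d*((z-c[2])/d[:,2])[:,None]
def w2pix(name,P,o=None,pt=None):
    p,T=pt or cam(name,o); q=(np.atleast_2d(P)-T[:3,3])@T[:3,:3]
    return np.c_[q[:,0]/q[:,2]*p['fx']+p['cx'],q[:,1]/q[:,2]*p['fy']+p['cy']]
E
python3 - <<'E'
from h import *
print(get_obs())
for n in ('top','side','wrist'):
    print(n,camera_params(n)); save(capture(n),n+'0.png')
E
```

```text
pics
{'time_s': 0.0, 'qpos': array([ 1.19139927e+00,  2.59213732e-01,  2.07222823e-02,  1.33369989e+00,
       -1.13049637e-05,  1.41818696e+00]), 'joint_vel': array([ 0.00069524,  0.00099918,  0.00024268, -0.00089497, -0.00255895,
       -0.00127231]), 'joint_torque': array([ 1.68415016e-03, -5.55646956e+01,  3.44524169e+01,  1.37881355e-02,
       -2.24034561e-04,  8.69161255e-06]), 'position': array([123.57704479, 535.6568107 , 247.63891506]), 'eef_rot': array([-3.14021214e+00, -2.00892805e-04,  2.91480484e+00]), 'ft_force': array([-0.00523675,  0.00091076, -0.26319585]), 'moment': array([ 0.01667333, -0.0005847 , -0.00855962]), 'grip_width': 85.33898032224442}
top {'fx': 601.3359295900067, 'fy': 601.3359295900067, 'cx': 316.67655316693924, 'cy': 239.5530164163232, 'world_from_camera': array([[ 1.38406906e-02, -9.89542674e-01,  1.43574826e-01,
         3.38442423e+02],
       [-9.99791608e-01, -1.15408510e-02,  1.68388971e-02,
        -1.98593186e+01],
       [-1.50058316e-02, -1.43777968e-01, -9.89496195e-01,
         1.30373817e+03],
       [ 0.00000000e+00,  0.00000000e+00,  0.
[... 280 characters left out ...]
5.97008096e-01,  7.93695152e-01,
        -7.10022576e+02],
       [ 5.69744610e-04, -7.99199973e-01, -6.01064953e-01,
         6.33923383e+02],
       [ 0.00000000e+00,  0.00000000e+00,  0.00000000e+00,
         1.00000000e+00]])}
wrist {'fx': 404.09910591597304, 'fy': 404.09910591597304, 'cx': 320.276977038139, 'cy': 239.4457478253898, 'tool_from_camera': array([[-5.73964047e-04, -9.58717978e-01, -2.84358064e-01,
         7.23883253e+01],
       [ 9.99999447e-01, -2.99638127e-04, -1.00821924e-03,
         4.91601470e-01],
       [ 8.81393390e-04, -2.84358486e-01,  9.58717620e-01,
        -1.25980213e+02],
       [ 0.00000000e+00,  0.00000000e+00,  0.00000000e+00,
         1.00000000e+00]])}
```

View pics/top0.png

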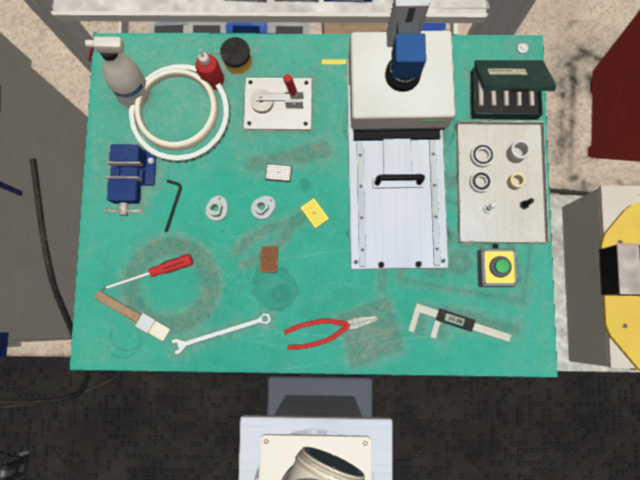

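View pics/side0.png

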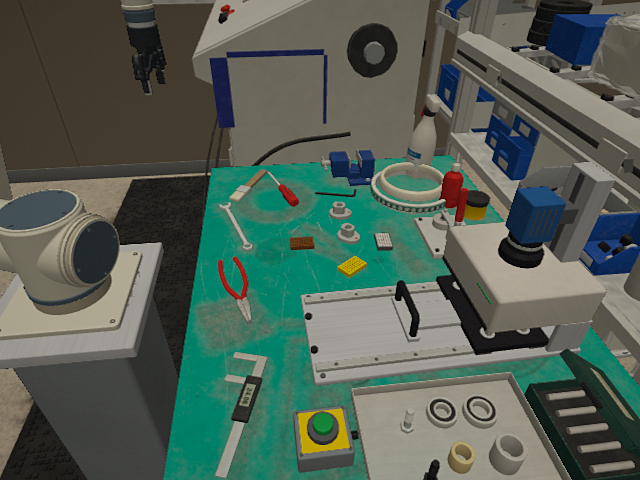

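The top view shows two cams at (216,208) and (262,207), and the white tile at (278,173). The drawer bar is at (400,180), the start button at (502,267), the driver at (150,270) and the caliper at (460,322). The side view agrees that there are only two cams.

Run:
```python
from h import *
for n,uv,z in [('cam a',(216,207),32),('cam b',(262,206),32),('tile',(278,173),12),('bar L',(375,181),75.5),('bar R',(425,181),75.5),('btn',(502,266),65),('base nearL',(352,268),18),('base nearR',(447,268),18),('driver tip',(107,288),10),('driver end',(190,260),14),('cal',(460,320),10)]:
    print(n,pix2w('top',uv,z)[0].round(1))
# wrist looks
for i,(x,y) in enumerate([(400,130),(480,-150)]):
    move_to([x-60,y,260],[np.pi,0,0]); o=get_obs()
    print(o['position'],o['eef_rot'],o['qpos'].round(2)); pt=cam('wrist',o); print((pt[1]).round(2).tolist()); save(capture('wrist'),f'w1_{i}.png')
print(get_obs()['time_s'])
```

```text
cam a [591.5 220.2  32. ]
cam b [594.7 120.8  32. ]
tile [673.4  89.6  12. ]
bar L [ 641.8 -119.2   75.5]
bar R [ 642.8 -223.4   75.5]
btn [ 467.6 -381.2   65. ]
base nearL [464.3 -74.6  18. ]
base nearR [ 466.8 -277.6   18. ]
driver tip [415.1 453.7  10. ]
driver end [477.7 275.6  14. ]
cal [ 357.  -304.9   10. ]
[339.99480856 130.11252387 259.99678588] [-3.14157763e+00  3.37305437e-05  1.75767632e-06] [ 0.13 -0.07 -0.32  1.32  0.   -3.01]
[[-0.0, -0.96, -0.29, 412.99], [-1.0, 0.0, -0.0, 130.53], [0.0, 0.29, -0.96, 385.97], [0.0, 0.0, 0.0, 1.0]]
[ 419.99681813 -149.9425448   260.00642129] [-3.14158325e+00  4.46265306e-06  2.98396428e-04] [-0.53  0.08 -0.18  1.32  0.    2.61]
[[-0.0, -0.96, -0.29, 492.99], [-1.0, 0.0, -0.0, -149.5], [0.0, 0.29, -0.96, 385.99], [0.0, 0.0, 0.0, 1.0]]
8.5417
```

Run:
```python
from h import *
for i,(x,y) in enumerate([(625,150),(600,-170)]):
    move_to([x,y,240],[np.pi,0,0]); o=get_obs()
    np.save(f'pt2_{i}.npy',cam('wrist',o)[1]); save(capture('wrist'),f'w2_{i}.png')
print(get_obs()['time_s'])
```

```text
18.025
```

View pics/w2_0.png

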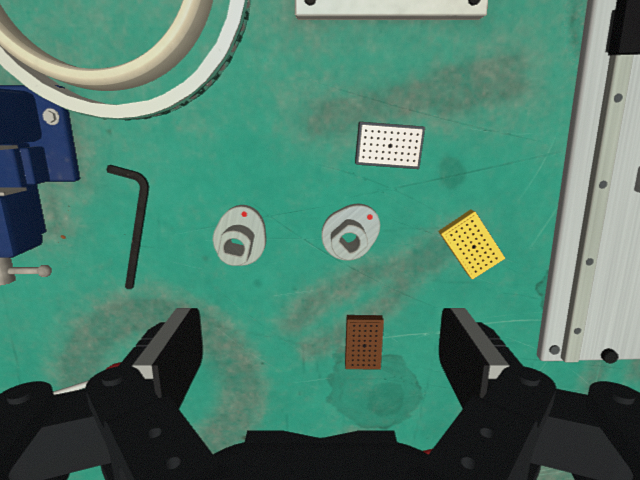

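View pics/w2_1.png

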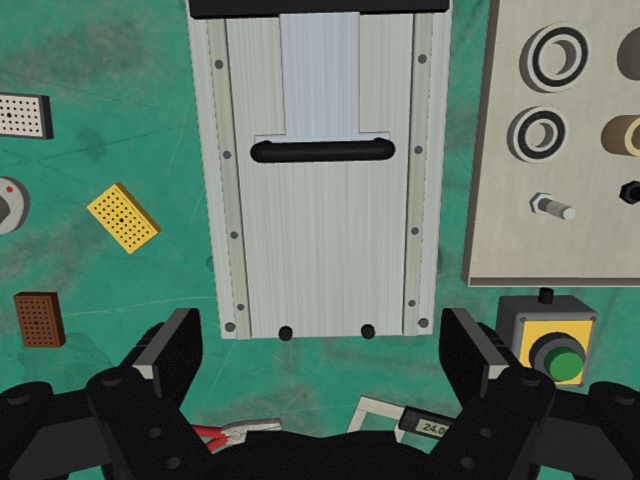

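The wrist views confirm two cams with bores at about (238,244) and (349,238), and the white tile at (390,145). The bar runs from (251,151) to (395,149), and the button is at (565,364).

Run:
```python
from h import *
p=camera_params('wrist')
A=(p,np.load('pt2_0.npy')); B=(p,np.load('pt2_1.npy'))
f=lambda pt,uv,z: pix2w('wrist',uv,z,pt=pt).round(1).tolist()
print('camA dot,hub',f(A,[(244,214)],10),f(A,[(238,241)],32))
print('camB',f(A,[(370,217)],10),f(A,[(349,236)],32))
print('tile corners',f(A,[(359,122),(425,126),(420,167),(356,161)],12))
print('bar',f(B,[(251,152),(395,150)],75.5))
print('bar top-centre',f(B,[(323,150)],75.5))
L=f(B,[(219,64),(227,155),(234,234),(241,307)],25);R=f(B,[(422,59),(417,154),(415,231),(411,303)],25);print(L,R)
print('btn',f(B,[(565,364)],65), f(B,[(221,338),(435,333)],18))
import math
for y in (np.pi/2,-np.pi/2):
    for P in ([640,-171,90],[485,-171,90]): print(y,ik(P,[np.pi,0,y]))
# cam/tile segmentation crop check & tile rect
im=cv2.cvtColor(cv2.imread('pics/w2_0.png'),cv2.COLOR_BGR2HSV)
m=((im[...,1]<60)&(im[...,2]>110)).astype(np.uint8)
n,l,s,c=cv2.connectedComponentsWithStats(m)
for i in range(1,n):
    if s[i,4]>300: print(s[i],c[i].round(1))
```

```text
camA dot,hub [[615.5, 219.0, 10.0]] [[596.7, 221.2, 32.0]]
camB [[612.6, 105.2, 10.0]] [[601.1, 125.5, 32.0]]
tile corners [[695.2, 117.5, 12.0], [691.9, 61.7, 12.0], [657.6, 63.5, 12.0], [662.8, 119.2, 12.0]]
bar [[650.4, -120.9, 75.5], [651.8, -222.3, 75.5]]
bar top-centre [[651.8, -171.6, 75.5]]
[[713.7, -90.8, 25.0], [644.1, -92.4, 25.0], [576.0, -94.0, 25.0], [505.6, -96.2, 25.0]] [[717.3, -248.8, 25.0], [644.8, -249.8, 25.0], [578.7, -252.6, 25.0], [509.6, -253.5, 25.0]]
btn [[471.5, -379.3, 65.0]] [[469.2, -73.4, 18.0], [474.5, -280.4, 18.0]]
1.5707963267948966 [-0.38762404  0.52479092  0.02794791  1.07395332  0.          1.18317229]
1.5707963267948966 [-0.50225654  0.29844844 -0.34909205  0.92325584  0.          1.06853978]
-1.5707963267948966 [-0.38762404  0.52479092  0.02794791  1.07395332  0.         -1.95842037]
-1.5707963267948966 [-0.50225654  0.29844844 -0.34909205  0.92325584  0.         -2.07305287]
[   0    0  245  119 9793] [124.9  64.6]
[ 294    0  194   16 2988] [390.4   7.7]
[ 540    0   77  361 7929] [578.  175.6]
[  565    54    75   308 14681] [612.5 232.7]
[ 358  124   65   43 2232] [389.6 145. ]
[ 322  205   58   55 1970] [350.9 231.4]
[ 213  206   53   60 1939] [239.6 235.8]
[  0 258  49  28 444] [ 19.7 271.4]
```

```bash
cat >> h.py <<'E'
YAW=0.024
E_=np.array([np.cos(YAW),np.sin(YAW),0]); N_=np.array([-np.sin(YAW),np.cos(YAW),0])
def F(): return get_obs()['ft_force']
E
python3 - <<'E'
from h import *
b=np.array([651,-171.5,0]); rpy=[np.pi,0,np.pi/2+YAW]
move_to([*b[:2],160],rpy); move_gripper(50,40)
move_straight([*b[:2],77],rate=120); move_gripper(0,50)
o=get_obs(); print(o['grip_width'],o['position'],o['ft_force']); f0=o['ft_force']
start=o['position']
move_straight(start-175*E_,rate=120); print(F()-f0)
for k in range(20):
    p=get_obs()['position']; move_straight(start-(176.5+1.5*k)*E_,rate=60); f=(F()-f0)@E_; print(round(f,1),end=' ')
    if f>14 or f< -14: break
o=get_obs(); print(o['position'],((start-o['position'])@E_),o['time_s'])
np.save('start.npy',start);np.save('out.npy',o['position'])
E
```

```text
11.928456585601651 [ 651.27568045 -171.61787939   77.86384592] [-0.93219315  0.78108718  6.13233269]
[-1.83521116 -4.99693278 -4.59522016]
2.8 2.8 2.6 1.4 2.3 3.2 2.6 2.8 5.0 12.5 19.5 [ 463.17441472 -176.37275988   77.94124752] 188.1612013466984 25.4917
```

Run:
```python
from h import *
out=np.load('out.npy'); move_straight(out+1.5*E_,rate=60)
move_gripper(40); o=get_obs(); print(o['position'],o['ft_force'])
move_straight([*o['position'][:2],170],rate=200)
move_to([615,-172,230],[np.pi,0,0]); o=get_obs(); np.save('pt3.npy',cam('wrist',o)[1]); im=capture('wrist'); save(im,'w3.png'); save(cv2.resize(im[40:400,150:500],None,fx=1.65,fy=1.65,interpolation=cv2.INTER_CUBIC),'w3c.png')
```

```text
[ 464.36702766 -176.0645902    77.96746386] [ 0.54188125 -0.11551582 -0.39851284]
```

View pics/w3c.png

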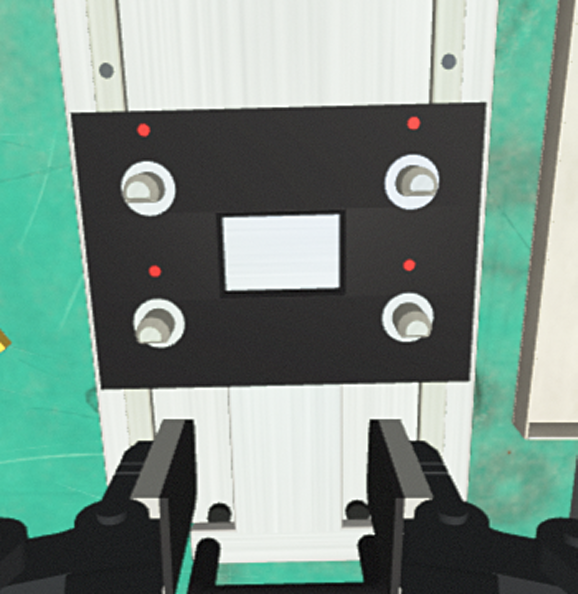

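The drawer is out with four posts visible, and the pocket is at crop (282,252). Now I'll get precise coordinates from the red dots, the ring outlines and the pocket floor.

Run:
```python
from h import *
pt=(camera_params('wrist'),np.load('pt3.npy'))
im=cv2.imread('pics/w3.png').astype(int); 
red=((im[...,2]>150)&(im[...,1]<110)&(im[...,0]<110)).astype(np.uint8)
n,l,s,c=cv2.connectedComponentsWithStats(red)
D=[c[i] for i in range(1,n) if s[i,4]>8 and 150<c[i][0]<480 and c[i][1]<300]
print(pix2w('wrist',D,34.5,pt=pt).round(1).tolist())
w=(im.min(2)>110).astype(np.uint8)
w[:110]=0;w[270:]=0
n,l,s,c=cv2.connectedComponentsWithStats(w)
for i in range(1,n):
    if 200<s[i,4]<6000:
        cs,_=cv2.findContours((l==i).astype(np.uint8),cv2.RETR_EXTERNAL,cv2.CHAIN_APPROX_NONE)
        h=cs[0][:,0,:]
        if s[i,2]>55:
            r=cv2.approxPolyDP(cs[0],6,True)[:,0]; P=pix2w('wrist',r,29.5,pt=pt); print('pocket',P.round(1).tolist(),P.mean(0).round(1))
            rr=cv2.minAreaRect(pix2w('wrist',h,29.5,pt=pt)[:,:2].astype(np.float32)); print(rr)
        else:
            P=pix2w('wrist',h,34.5,pt=pt)[:,:2].astype(np.float32); print(s[i],'circ',cv2.minEnclosingCircle(P),cv2.fitEllipse(P))
o=np.load('out.npy')+1.3*E_
print('pred from bar'); 
for x in(132,198):
    for y in(62,-62): print((o+x*E_+y*N_).round(1))
print('pocket',(o+165*E_).round(1))
```

```text
[[690.7, -232.2, 34.5], [687.6, -108.0, 34.5], [624.5, -234.0, 34.5], [621.3, -109.5, 34.5]]
[ 48 110  29  12 209] circ ((691.727783203125, 23.88347816467285), 10.435745239257812) ((690.4423828125, 21.924564361572266), (7.837061405181885, 21.66761016845703), 174.0215301513672)
[189 110  22 160 571] circ ((629.4359130859375, -75.30776977539062), 64.21224975585938) ((631.1468505859375, -75.27130126953125), (2.5232656002044678, 179.1594696044922), 91.42901611328125)
[ 434  110   43  160 1369] circ ((629.5618896484375, -269.71014404296875), 64.23709106445312) ((375.0744934082031, -319.4587707519531), (57.17761993408203, 625.84619140625), 98.11180877685547)
[   0  113   36   43 1274] circ ((676.54248046875, 62.557857513427734), 20.570829391479492) ((675.4619140625, 61.79034423828125), (28.413972854614258, 36.24596405029297), 72.20772552490234)
[383 134  33  33 813] circ ((663.9794921875, -232.86309814453125), 12.8806734085083) ((663.9803466796875, -232.8722381591797), (24.74855613708496, 25.14318084716797), 176.4077606201172)
[526 137  34  34 728] circ ((661.328125, -344.7543640136719), 1
[... 723 characters left out ...]
381 217  32  30 647] circ ((597.039306640625, -234.93756103515625), 13.62274169921875) ((597.7664184570312, -234.68887329101562), (24.66933822631836, 25.805070877075195), 150.8666229248047)
[231 221  31  30 646] circ ((594.275390625, -109.62530517578125), 13.641173362731934) ((594.74365234375, -110.1375961303711), (24.87139320373535, 25.592945098876953), 35.493560791015625)
[ 39 239  32  31 491] circ ((577.516845703125, 53.472747802734375), 16.6079158782959) ((575.5579223632812, 50.873817443847656), (21.056936264038086, 29.576074600219727), 49.3395881652832)
pred from bar
[ 594.9 -111.2   77.9]
[ 597.9 -235.2   77.9]
[ 660.9 -109.6   77.9]
[ 663.9 -233.6   77.9]
pocket [ 629.4 -172.4   77.9]
```

```bash
cat >> h.py <<'E'
YAW=0.025
E_=np.array([np.cos(YAW),np.sin(YAW),0]); N_=np.array([-np.sin(YAW),np.cos(YAW),0])
def look(x,y,z,name,yaw=np.pi):
    move_to([x,y,z],[np.pi,0,yaw]); o=get_obs(); pt=cam('wrist',o); im=capture('wrist'); save(im,name); return pt,im
def tile(pt,im):
    m=(im.min(2)>140).astype(np.uint8); m=cv2.morphologyEx(m,cv2.MORPH_CLOSE,np.ones((7,7)))
    n,l,s,c=cv2.connectedComponentsWithStats(m); 
    out=[]
    for i in range(1,n):
        ys,xs=np.nonzero(l==i)
        if s[i,4]<1000: continue
        P=pix2w('wrist',np.c_[xs,ys],12,pt=pt)[:,:2].astype(np.float32); r=cv2.minAreaRect(P)
        (w,h)=r[1]; 
        if 26<min(w,h)<42 and 45<max(w,h)<62:
            a=np.deg2rad(r[2]); 
            if w>h: a+=np.pi/2     # long axis is tile y -> x axis angle = along short side
            a=(a+np.pi/2)%np.pi-np.pi/2
            out.append((r[0],r[1],a))
    return out
E
python3 - <<'E'
from h import *
move_gripper(62,60)
pt,im=look(677,91,165,'w4.png'); t=tile(pt,im); print(t,get_obs()['time_s'])
E
```

```text
[((676.1904296875, 90.79801177978516), (51.28712463378906, 31.141826629638672), np.float64(-0.07340324438725432))] 31.0083
```

View pics/w4.png

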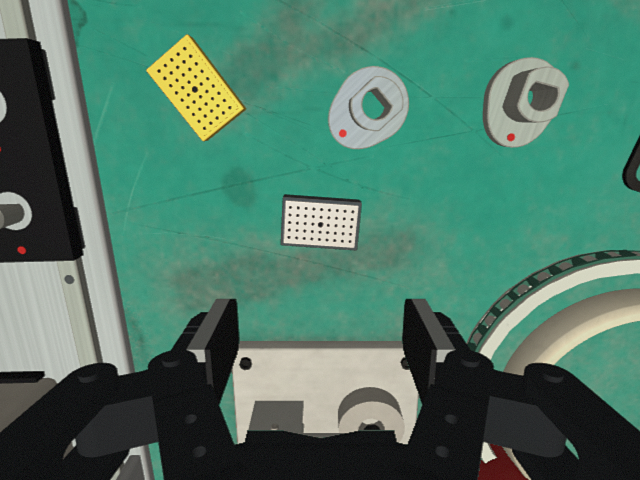

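```bash
cat >> h.py <<'E'
POCK=np.array([629.4,-171.6]); 
POST={'FL':(661.0,-108.8),'FR':(664.0,-233.0),'NL':(594.8,-110.3),'NR':(597.8,-234.5)}
def down(p,z1,step=1.0,fmax=12,rate=40):
    """lower in steps until z1 or contact; returns final z"""
    f0=F()[2]; z=get_obs()['position'][2]; z=round(z,1)
    while z>z1+1e-6:
        z=max(z1,z-step); move_straight([p[0],p[1],z],rate=rate); f=F()[2]-f0
        if f>fmax: break
    print('down',z,'dF',round(f,1)); return z
E
python3 - <<'E'
from h import *
c=np.array([676.4,90.8]); a=-0.068
move_to([*c,90],[np.pi,0,a+np.pi/2])
move_straight([*c,22.5],rate=120); print(F()); move_gripper(20,60); o=get_obs(); print(o['grip_width'],o['position'],F())
move_straight([*c,130],rate=150); print(get_obs()['grip_width'])
move_to([*POCK,130],[np.pi,0,YAW+np.pi/2]); print(get_obs()['grip_width'])
o=get_obs(); save(capture('wrist'),'w5.png')
move_straight([*POCK,62],rate=120); 
print(get_obs()['grip_width']); 
z=down(POCK,52,1,8); o=get_obs(); print(o['grip_width'],o['ft_force'],o['moment'],o['time_s'],o['position'])
E
```

```text
[-0.19552561 -0.65410516  0.78689533]
33.51751175565448 [677.06873134  90.79425082  23.94490446] [-0.0874871  -0.22400129  5.09276172]
33.3123197388775
33.344147229987584
33.16977622159744
down 52 dF 9.8
33.0934409708797 [-1.75884964  1.44006168  9.46041333] [ 0.31308356  0.37363052 -0.04411308] 38.975 [ 629.91777404 -171.55875581   53.40584958]
```

View pics/w5.png

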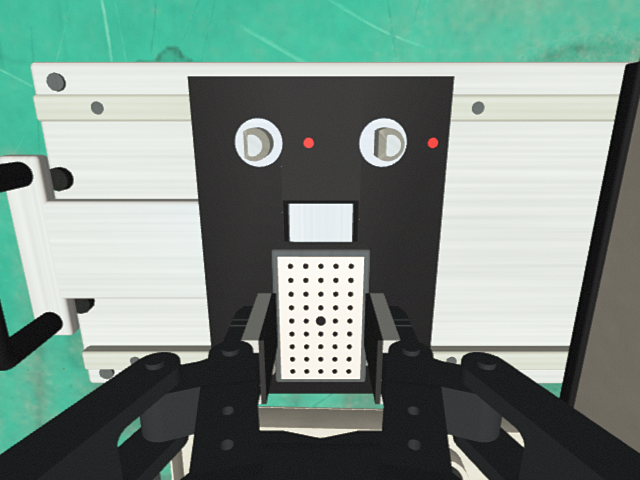

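Run:
```python
from h import *
move_gripper(62); print(F()); move_straight([*POCK,150],rate=200)
pt,im=look(595,-172,190,'w6.png',np.pi/2+YAW) if False else look(625,-172,170,'w6.png',0)
save(im[60:340,120:520],'w6c.png'); print(get_obs()['time_s'])
```

```text
[ 0.0044966   0.38763928 -0.08436269]
41.475
```

View pics/w6c.png

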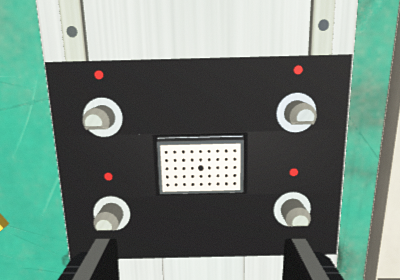

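```bash
cat >> h.py <<'E'
from scipy.optimize import minimize
def cammodel(x,y,a,rl):
    t=np.linspace(0,2*np.pi,73); ci=lambda r,cx=0:np.c_[cx+r*np.cos(t),r*np.sin(t)]
    d=np.r_[ci(24),ci(rl,33-rl)]; hb=ci(16); hb[:,1]=np.clip(hb[:,1],-13,13)
    R_=np.array([[np.cos(a),-np.sin(a)],[np.sin(a),np.cos(a)]])
    f=lambda P,z:np.c_[P@R_.T+[x,y],np.full(len(P),z)]
    return [np.r_[f(d,0),f(d,10)],np.r_[f(hb,10),f(hb,32)]]
def findcams(pt,im,S=4,dbg=None):
    hsv=cv2.cvtColor(im,cv2.COLOR_RGB2HSV)
    red=((im[...,0]>150)&(im[...,1]<110)&(im[...,2]<110)).astype(np.uint8)
    n,l,s,c=cv2.connectedComponentsWithStats(red); res=[]
    m=((hsv[...,1]<70)&(hsv[...,2]>50)|(red>0)).astype(np.uint8)
    n2,l2,s2,c2=cv2.connectedComponentsWithStats(m)
    for i in range(1,n):
        if not 8<s[i,4]<400: continue
        k=l2[int(c[i][1]),int(c[i][0])]
        if k==0: continue
        x,y,w,h,A=s2[k]
        if x<=0 or y<=0 or x+w>=640 or y+h>=480 or not 800<A<12000: continue
        cs,_=cv2.findContours((l2==k).astype(np.uint8),cv2.RETR_EXTERNAL,cv2.CHAIN_APPROX_NONE)
        M=np.zeros((h+20,w+20),np.uint8); cv2.drawContours(M,cs,-1,1,-1,offset=(10-x,10-y)); M=cv2.resize(M,None,fx=S,fy=S,interpolation=cv2.INTER_NEAREST)
        def ren(v):
            Z=np.zeros_like(M)
            for P in cammodel(*v):
                q=w2pix('wrist',P,pt=pt); q=((q-[x-10,y-10]+.5)*S).astype(np.float32)
                cv2.fillConvexPoly(Z,cv2.convexHull(np.round(q*16).astype(np.int32)),1,shift=4)
            return Z
        cost=lambda v:(ren(v)!=M).sum()/M.sum()+10*max(0,8-v[3])+10*max(0,v[3]-20)
        dot=pix2w('wrist',c[i],10,pt=pt)[0,:2]; c0=pix2w('wrist',c2[k],14,pt=pt)[0,:2]; a0=np.arctan2(*(dot-c0)[::-1])
        best=min((minimize(cost,[*c0,a0+da,14],method='Nelder-Mead',options=dict(initial_simplex=np.array([c0[0],c0[1],a0+da,14])+np.vstack([np.zeros(4),np.diag([4,4,.2,3])]),xatol=.02,fatol=1e-4)) for da in(-.15,.15)),key=lambda r:r.fun)
        v=best.x; da=np.arctan2(*(dot-v[:2])[::-1]); res.append((v.round(3),round(best.fun,3),'dot r,ang',np.hypot(*(dot-v[:2])).round(1),da.round(3)))
    return res
E
python3 - <<'E'
from h import *
c=POCK
move_gripper(0,60); move_to([*c,90],[np.pi,0,np.pi/2+YAW]); move_straight([*c,64],rate=120); down(c,55,1,12); print(get_obs()['position'],F())
move_straight([*c,150],rate=200); move_gripper(70)
pt,im=look(597,172,190,'w7.png'); 
for r in findcams(pt,im): print(r)
print(get_obs()['time_s'])
E
```

```text
down 55.8 dF 13.0
[ 630.31532366 -171.61899238   57.74566561] [-0.73650719  2.46389875 13.63240143]
(array([595.469, 125.023,  -0.831,  18.955]), np.float64(0.025), 'dot r,ang', np.float64(26.3), np.float64(-0.828))
(array([ 5.90489e+02,  2.25623e+02, -2.85000e-01,  1.90220e+01]), np.float64(0.023), 'dot r,ang', np.float64(26.6), np.float64(-0.252))
48.5167
```

View pics/w7.png

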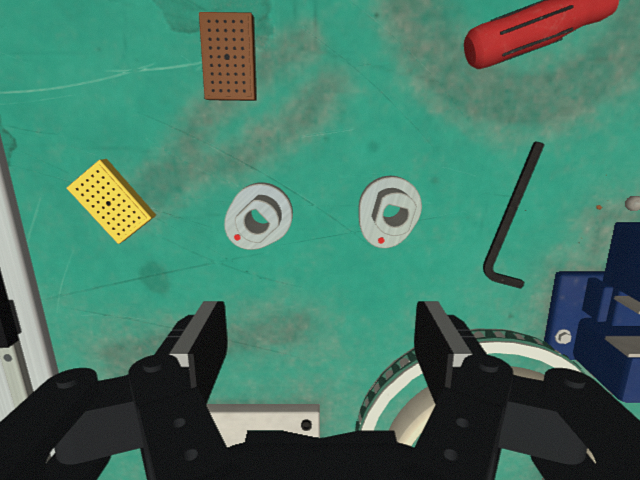

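Run:
```python
from h import *
im=cv2.cvtColor(cv2.imread('pics/w2_0.png'),cv2.COLOR_BGR2RGB)
for r in findcams((camera_params('wrist'),np.load('pt2_0.npy')),im): print(r)
```

```text
(array([ 5.90315e+02,  2.25578e+02, -2.34000e-01,  1.88600e+01]), np.float64(0.028), 'dot r,ang', np.float64(26.1), np.float64(-0.252))
(array([595.066, 125.337,  -0.856,  19.101]), np.float64(0.026), 'dot r,ang', np.float64(26.5), np.float64(-0.829))
```

```bash
cat >> h.py <<'E'
def pick(x,y,a,open_=50):
    move_gripper(open_,60); move_to([x,y,110],[np.pi,0,np.pi+a]); move_straight([x,y,29.5],rate=120); print('pre',F())
    move_gripper(15,70); o=get_obs(); print('grip',o['grip_width'],o['position'],o['ft_force'])
    move_straight([x,y,130],rate=150); print('lifted',get_obs()['grip_width'],F())
E
python3 - <<'E'
from h import *
pick(595.3,125.1,-0.84)
P=POST['FL']
move_to([*P,135],[np.pi,0,np.pi+YAW]); o=get_obs(); np.save('pt8.npy',cam('wrist',o)[1]); save(capture('wrist'),'w8.png'); print(o['grip_width'],o['position'],F(),o['time_s'])
E
```

```text
pre [0.49000788 0.2101466  0.32845736]
grip 24.49736180244496 [595.87905592 125.18011251  30.67204769] [-0.73247283  0.56975765  5.66152312]
lifted 24.588364596947816 [-0.53051195 -0.74054769 -1.78008634]
24.496140180478257 [ 660.67853069 -108.11589173  134.31721122] [ 0.08163979  0.97339875 -0.97565458] 52.7167
```

View pics/w8.png

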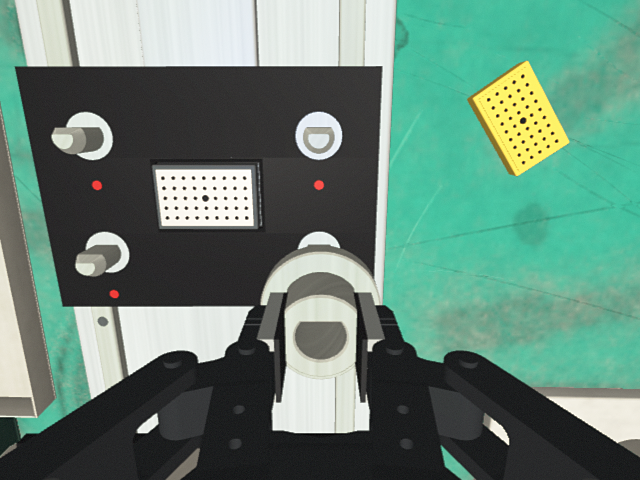

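Run:
```python
from h import *
P=POST['FL']
move_straight([*P,92],rate=100); print(get_obs()['position'],F())
f0=F(); z=92
while z>63.5:
    z-=1.5; move_straight([*P,max(z,63.5)],rate=50); f=F()-f0; print(z,f.round(1),get_obs()['position'].round(1))
    if f[2]>12: break
print(get_obs()['grip_width'],get_obs()['time_s'])
```

```text
[ 661.17437576 -108.51777885   92.29293825] [-0.08951624 -0.00620435 -1.78013676]
90.5 [0.2 0.7 0. ] [ 661.2 -108.8   91.1]
89.0 [ 1.3  0.5 -0.3] [ 661.  -108.8   89. ]
87.5 [-0.3  0.8 -0.1] [ 660.9 -108.8   87.3]
86.0 [-0.  -0.3 -0.4] [ 660.9 -108.8   85.8]
84.5 [-0.3  0.3  0. ] [ 660.9 -108.8   84.4]
83.0 [ 0.6 -0.  -0.7] [ 661.2 -108.8   83. ]
81.5 [ 2.4 -1.  -1.1] [ 661.3 -108.9   81.5]
80.0 [2.5 0.5 0.2] [ 661.1 -108.9   80. ]
78.5 [ 3.3  0.2 -0.4] [ 661.  -108.8   78.4]
77.0 [ 2.5  0.5 -0. ] [ 660.9 -108.8   76.8]
75.5 [ 2.2 -1.2 -1.1] [ 660.9 -108.8   75.3]
74.0 [ 1.9 -0.3 -0.7] [ 660.9 -108.8   73.8]
72.5 [ 2.6 -1.5 -0.1] [ 660.9 -108.8   72.3]
71.0 [ 2.  -0.5  0.1] [ 660.9 -108.8   70.8]
69.5 [ 1.6  0.1 -1.6] [ 661.  -108.8   69.3]
68.0 [ 1.2 -0.6 -1.4] [ 661.  -108.8   67.8]
66.5 [ 2.1 -0.3 -1.1] [ 661.  -108.8   66.4]
65.0 [ 1.  -0.5  2.2] [ 661.  -108.8   65.2]
63.5 [-0.6  0.4 12.3] [ 661.7 -108.8   65.1]
24.23900609507664 58.1
```

Run:
```python
from h import *
P=POST['FL']
move_gripper(45); move_straight([*P,140],rate=200); 
pt,im=look(597,200,190,'w9.png'); R=findcams(pt,im)
for r in R: print(r)
print(get_obs()['time_s'])
assert len(R)==1
v=R[0][0]; pick(v[0],v[1],(v[2]+R[0][4])/2)
assert get_obs()['grip_width']>20
P=POST['NL']; move_to([*P,135],[np.pi,0,np.pi+YAW]); print(get_obs()['grip_width'])
move_straight([*P,92],rate=100); f0=F(); z=92
while z>63.5:
    z-=1.5; move_straight([*P,max(z,63.5)],rate=50); f=F()-f0
    if f[2]>10: break
print(z,f.round(1),get_obs()['position'].round(1),get_obs()['grip_width'],get_obs()['time_s'])
```

```text
(array([ 5.90413e+02,  2.25411e+02, -2.61000e-01,  1.95540e+01]), np.float64(0.026), 'dot r,ang', np.float64(26.5), np.float64(-0.24))
60.2333
pre [ 0.41341952 -0.58432523  0.04750082]
grip 24.33830450862212 [591.02349787 225.57983312  30.78622497] [-1.35148754 -1.44991085  6.49111121]
lifted 24.704165475720075 [-0.54731058  0.43382282 -1.81642276]
24.517348792864784
63.5 [ 0.4  1.4 14.7] [ 595.7 -110.3   65.2] 24.21379535839528 69.4667
```

Both cams are down. Release, then check everything before pushing the drawer.

Run:
```python
from h import *
P=POST['NL']
move_gripper(45); move_straight([*P,150],rate=200); 
pt,im=look(625,-160,190,'w10.png',0); t=capture('top')
a=cv2.resize(t[40:300,60:470],(800,507),interpolation=cv2.INTER_CUBIC)
save(a,'t10.png'); save(np.vstack([im[60:340,60:580]]),'w10c.png'); print(get_obs()['time_s'])
```

```text
73.1083
```

View pics/w10c.png

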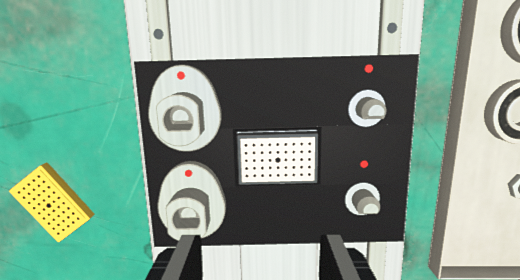

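Both cams are seated with posts visible in the bores at crop (180,117) and (186,213), and the tile is flat in its pocket at (278,158). Now the drawer goes home.

Run:
```python
from h import *
b=np.array([464.4,-176.0,77])
move_gripper(50,50); move_to([*b[:2],160],[np.pi,0,np.pi/2+YAW]); move_straight(b,rate=120); move_gripper(0,50)
o=get_obs(); print(o['grip_width'],o['position'],o['ft_force']); s=o['position'].copy(); s[2]=77; f0=F()
d=0
while d<204:
    d+=30 if d<180 else 1.5
    move_straight(s+d*E_,rate=100 if d<=180 else 40); f=(F()-f0); print(d,f.round(1))
    if d<180 and abs(f@E_)>15 or abs(f@E_)>22: break
o=get_obs(); print(o['position'],(o['position']-s)@E_,o['time_s'])
```

```text
12.332337223933798 [ 464.88144002 -176.15901912   77.75382815] [0.37039344 0.18215333 6.99691713]
30 [ 2.5  1.4 -1.6]
60 [ 1.6  1.9 -2.2]
90 [ 2.4  1.6 -2.4]
120 [ 2.   1.1 -2.3]
150 [ 2.1  2.3 -1.3]
180 [ 2.4  1.8 -2.3]
181.5 [-0.2  0.8 -1. ]
183.0 [-0.4  1.2 -1.1]
184.5 [-1.3  0.6 -1.2]
186.0 [-1.5  0.5 -0.8]
187.5 [-1.   2.1  0.6]
189.0 [-1.9  1.3 -0.3]
190.5 [-1.7  0.8 -0.3]
192.0 [-1.4  1.4 -0.3]
193.5 [-1.8  0.6 -0.4]
195.0 [-9.1  1.   3.4]
196.5 [-16.7   0.1   6.8]
198.0 [-22.3   0.   11.2]
[ 658.55169769 -171.24401513   77.71892708] 193.73260117318608 81.85
```

Run:
```python
from h import *
p=get_obs()['position']; move_gripper(45); o=get_obs(); print(o['position'],o['ft_force']); move_straight([*o['position'][:2],170],rate=200)
move_gripper(0,50); b=[470,-380]
move_to([*b,120],[np.pi,0,np.pi]); move_straight([*b,88],rate=100); f0=F()[2]; z=88
while z>68:
    z-=1; move_straight([*b,z],rate=30); f=F()[2]-f0; zz=get_obs()['position'][2]; print(z,round(zz,1),round(f,1))
    if f>22: break
dwell(.3); print(F()-[0,0,f0],get_obs()['position'])
move_straight([*b,130],rate=80); print(F()[2]-f0,get_obs()['time_s'])
```

```text
[ 663.00453755 -171.16747032   76.794893  ] [0.96581801 0.01131671 0.66221124]
87 87.5 1.3
86 86.1 0.6
85 84.9 1.0
84 83.9 1.0
83 82.9 0.8
82 81.9 0.7
81 81.1 2.8
80 80.1 2.8
79 79.1 3.5
78 78.0 4.0
77 77.1 3.9
76 76.0 5.1
75 75.5 9.4
74 75.4 16.9
73 75.2 24.9
[-4.38676332  4.68519716 23.66331857] [ 470.1193326  -380.12907192   75.23706515]
0.4797160409371413 90.5
```

Run:
```python
from h import *
move_to([400,-120,250],[np.pi,0,np.pi]);
move_to([350,250,300],[np.pi,0,np.pi]); t=capture('top'); s=capture('side')
a=cv2.resize(t[20:380,60:560],(800,576)); save(a,'t11.png'); b=cv2.resize(s[200:390,280:620],(800,447),interpolation=cv2.INTER_CUBIC); save(b,'s11.png'); print(get_obs()['time_s'])
```

```text
93.1417
```

View pics/t11.png

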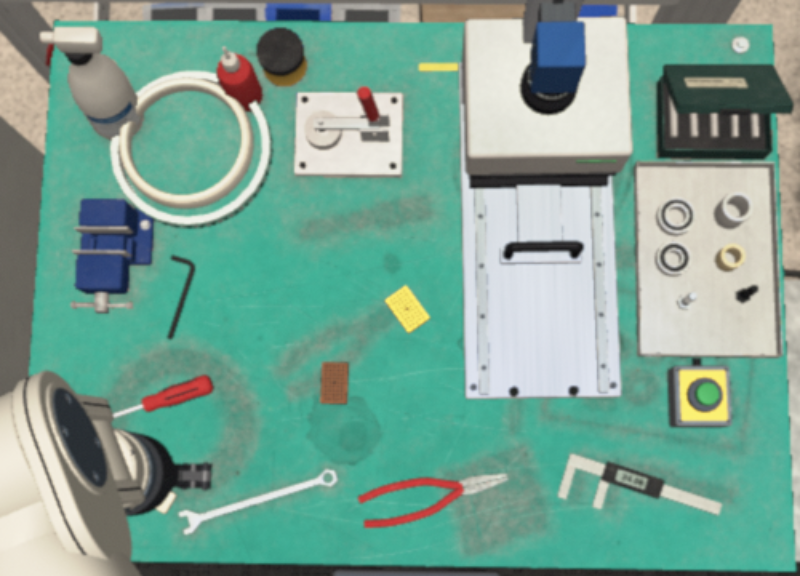

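View pics/s11.png

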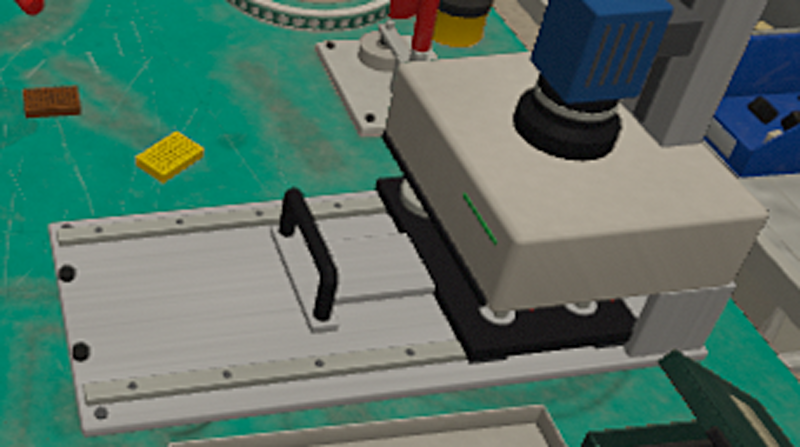

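The drawer is home with its bar at (542,248) and its plate under the hood, and the hood's green light is on. A cam disc shows under the hood edge, and the caliper and driver are where they were. I'm handing in.

```bash
python3 -c "
from bench import *
job_done()"
```

```text
the job is handed in; nothing more can be done
```

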